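# Unstack the cut steel parts into their welding nests

### The arm

A 6-joint arm with a two-finger parallel gripper is mounted at the origin on the work surface. World frame = base frame: x ahead of the robot, y to its left, z up, the work surface at z = 0. Lengths are in m, angles in rad, forces in N, time in s.
With the tool pointing down it reaches from about 0.3 to 1 m from the base axis. Payload 5.1 kg.
Tool frame: the origin (TCP) lies between the finger pads; the fingertips stand 22 mm ahead of it and the grasp point (between the pads) lies 3 mm ahead of it; z points along the fingers, y is the line along which they close (so a half turn about z gives the same grasp; the last joint's range is limited). The gripper opens to 95 mm and grips with 3 to 60 N. Pads are 20 mm wide; open, the fingers measure 119 mm over their backs; the gripper's body (75 mm by 180 mm) begins 59 mm behind the grasp point.
Start: joints at [1.187, 0.124, 1.65, -0, 1.367, -0.083], TCP at [0.193, 0.621, 0.237] pointing down, gripper open.
Joint ranges: [-2.61, 2.61], [-1.02, 2.33], [0.03, 2.71], [-1.35, 4.49], [0.32, 2.68], [-2.91, 2.91]. Speed limits (rad/s): [2.57, 2.57, 3.14, 3.14, 3.14, 3.14].

### API

Orientations are given as a rotation vector (axis times angle).
In Python, from rig import manip gives the robot as it stands.
- The arm moves only by the tool move_arm, never from a script. Its argument "plan" is a list of rows, each an object with "grip": the opening, from 0 (shut) to 1 (fully open); "linear": the shift along the tool's x, y, z in mm, a list of three; "twist": the turn, a rotation vector about the tool's x, y, z in rad, a list of three. A call has exactly 8 rows; each row is the pose to reach, as a shift and turn from the pose commanded when the call began, along the tool's axes at that moment; what a row does not reach only later rows make up. A row lasts 1/10 s, in which the tool goes at most 50 mm and 8.59 degrees, less where a joint would pass 70% of its speed; a pose out of reach is approached as far as the arm can. A call with a gripper value outside its range is refused whole. The fingers move at their own pace and stop on an object; the grip force is fixed at half the most. Time passes only in rows, so rows that repeat a pose let the fingers close, or fill a call up. It gives the time, the measured TCP pose, the force, the opening and the grip force at its end, in the units of the state.
- manip.state(): the state, without advancing time (a new reading comes with each control period).
- manip.get_image(name): name is "scene" or "top"; returns (picture, depth): 420x560x3 uint8, blue, green, red; 420x560 float32, m along the optical axis (not along the pixel's ray), 0 where there is no reading.
- manip.camera_model(name): a dict with "vfov" (degrees; the focal length in pixels is half the picture's height over the tangent of half this angle, whatever the lens; pixels are square), "cx", "cy" (the principal point, pixels), "T" (4x4, takes a point from camera to world coordinates). Camera axes: x right, y down, z forward; pixel columns grow to the right and rows downward; lengths in m; the calibration is good to about 2 mm. A picture is of the moment at which its call begins. camera_model takes no time and is no camera call.
- manip.hand_in(): hands the job in; it is judged then, once.
Trained networks look in the newest picture that a camera, given by its name, has taken for a name from the list of things; names that differ only in an ending like _2 or _b are one class to them, and where a whole thing is asked for, a point or a joint stands for the part that bears it (a point fixed in the world has none). Each returns a list of dicts, best first, with "score" (0 to 1); they miss things now and then, are a little off and sometimes report something else, mostly with a low value. They report only what shows in the picture. A call takes as long as a camera call. They do not tell look-alikes from the thing itself.
- manip.spot_in(camera, label): "position" ([x, y, z] in m, in world coordinates, good to about 4 mm: the middle of the surface that is visible of it).
- manip.outline_of(camera, label): "mask" (420x560 bool, what is visible of it).
- manip.spot_point(camera, label): "position" ([x, y, z] in m, in world coordinates, good to about 4 mm: a listed point, or the origin of a listed thing).
The state is a dict: "time": time; "joint_pos": joint angles; "qd": joint speeds; "tau": joint torques, N m; "tcp_pos": TCP position; "tcp_rot": TCP orientation; "contact_force": force on the tool from outside, world axes, zero at the start; "wrist_torque": the same for the moment, N m; "gripper_width": finger opening in m; "grasp_force": force on a finger pad.
Only numpy, scipy, OpenCV 4.12 (cv2) and the standard library are available. Lean on these libraries where they do the work, as an engineer would, in place of code of your own. Each camera call takes 0.05 s, during which the arm holds its last target. There are 200 camera calls.

### The job

Take the pile of cut steel parts on the welding bench apart and set each part in the dark locating nest of its own outline: the small hexagonal boss in the hexagonal nest, the round collar in the round nest, the square block in the square nest and the long square tube in the long nest, each lying flat on the nest's floor inside its rim. Set the parts down rather than dropping or toppling them, and leave the pliers and the hammer where they lie.

Things in the scene. Friction and masses are not known exactly. Their poses are not given: they have to be found in the camera images.
- tube_c (a point): Bottom of the pile: bare steel square hollow tube lying on the bench, 200 mm long, 40 mm wide, 40 mm high, wall 3 mm, about 0.7 kg. The point is its centre (20 mm above its underside). x runs along its length, y across it, z up. The collar and the block stand on it at the start, about 55 mm either side of its middle; which is at which end varies.
- collar_c (a point): Bare steel round collar, diameter 56 mm, 34 mm high, solid, with a dark bore 24 mm wide showing on top, about 0.54 kg, standing on one end of the tube and overhanging it at the sides. The point is its centre (17 mm above its underside), z up along its axis.
- block_c (a point): Bare steel square block, 54 x 54 mm and 34 mm high, solid, with a dark bore 24 mm wide showing on top, about 0.66 kg, standing on the other end of the tube and overhanging it at the sides. The point is its centre (17 mm above its underside); x and y square to its side faces, z up.
- hexnut_c (a point): Bare steel hexagonal boss, 36 mm across the flats (42 mm across the corners), 30 mm high, with a dark bore 18 mm wide showing on top, about 0.22 kg: the top of the pile, standing either on the collar or on the block. The point is its centre (15 mm above its underside). z up; x is square to one pair of flats (the other pairs at 60 and 120 degrees from it).
- round_nest: Dark steel nest with a round rim, 74 mm across inside, 86 mm outside. Bolted to the bench, cannot move; its place and turn differ each time. Floor plate 3 mm thick, round it a rim 6 mm wide whose top is 8 mm above the bench (5 mm above the floor plate). Origin: its centre, at bench level (underside); z up. 
- square_nest: Dark steel nest with a square rim, 72 x 72 mm inside, 84 mm outside, sides square to its x and y. Bolted to the bench, cannot move; its place and turn differ each time. Floor plate 3 mm thick, round it a rim 6 mm wide whose top is 8 mm above the bench (5 mm above the floor plate). Origin: its centre, at bench level (underside); z up. 
- hex_nest: Small dark steel nest with a hexagonal rim, 50 mm across the flats inside, 62 mm outside, so that the boss fits at any turn. Bolted to the bench, cannot move; its place and turn differ each time. Floor plate 3 mm thick, round it a rim 6 mm wide whose top is 8 mm above the bench (5 mm above the floor plate). Origin: its centre, at bench level (underside); z up. 
- long_nest: Long dark steel nest with a rectangular rim, inside 224 mm along its x and 58 mm along its y, outside 236 x 70 mm. Bolted to the bench, cannot move; its place and turn differ each time. Floor plate 3 mm thick, round it a rim 6 mm wide whose top is 8 mm above the bench (5 mm above the floor plate). Origin: its centre, at bench level (underside); z up. 
- pliers: Bystander: red-handled combination pliers, about 195 mm long, lying on the far part of the bench; not to be moved.
- hammer: Bystander: hammer, about 270 mm long, lying on the far part of the bench; not to be moved.
There are look-alikes about, which are no part of the job. What is shaped like the part that bears block_c but turquoise is not meant. What is shaped like the part that bears collar_c but red is not meant.

How it is judged:
At the end, for the whole second after the job is handed in: Every part released, at rest and flat on the floor of its own nest (height within 4 mm, boss, collar and block upright within 0.1 rad), its centre within 13 mm (boss, collar), 14 mm (block) or 16 mm (tube) of the nest's centre, the tube along the nest within 0.12 rad (horizontal distance between hexnut_c and hex_nest below 0.013 m and z of hexnut_c in the frame of hex_nest between 0.014 and 0.022 m and linear speed of each of hexnut, collar, block, tube below 0.02 m/s and contact force between the fingers and hexnut below 0.1 N and angle between each of hexnut_c, collar_c, block_c's own z axis and vertical below 0.1 rad and horizontal distance between collar_c and round_nest below 0.013 m and z of collar_c in the frame of round_nest between 0.016 and 0.024 m and contact force between the fingers and collar below 0.1 N and horizontal distance between block_c and square_nest below 0.014 m and z of block_c in the frame of square_nest between 0.016 and 0.024 m and contact force between the fingers and block below 0.1 N and horizontal distance between tube_c and long_nest below 0.016 m and z of tube_c in the frame of long_nest between 0.019 and 0.027 m and contact force between the fingers and tube below 0.1 N and angle between the x axis of tube_c and the x axis of long_nest, either way round below 0.12 rad); the robot touches nothing.
It fails at once if the hexagonal boss is dropped, toppled or thrown (moves faster than 0.6 m/s while no finger touches it) (linear speed of hexnut above 0.6 m/s and contact force between the fingers and hexnut below 0.05 N).
It fails at once if the round collar is dropped, toppled or thrown (moves faster than 0.6 m/s while no finger touches it) (linear speed of collar above 0.6 m/s and contact force between the fingers and collar below 0.05 N).
It fails at once if the square block is dropped, toppled or thrown (moves faster than 0.6 m/s while no finger touches it) (linear speed of block above 0.6 m/s and contact force between the fingers and block below 0.05 N).
It fails at once if the tube is dropped, toppled or thrown (moves faster than 0.6 m/s while no finger touches it) (linear speed of tube above 0.6 m/s and contact force between the fingers and tube below 0.05 N).
It fails at once if the pliers or the hammer are moved by more than 20 mm (distance of any of pliers, hammer from where it was at the start of the episode above 0.02 m).
It also fails if it takes over 96 s, if anything falls off the work surface, if the arm or the gripper's body presses on something with over 40 N, if the wrist force passes 120 N, or if a joint passes its speed limit or range.

## Working session

There is one attempt and no reset: what is moved stays moved. The work goes in short steps, Python scripts to look and compute and a tool call to move; the robot and the scene stay as the last step left them, time stands still between calls to the robot, and variables do not carry over. Pictures are saved under pics/ and viewed, at most 14 in all, crops included, and the job is handed in when it is done.

Besides the shell and the picture viewer there is one more tool, called after "Request:" by a JSON object that holds its "fn" and its "kwargs", one argument or row to a line. move_arm: Moves the arm, as the interface text tells. Its arguments: {"type":"object","properties":{"plan":{"type":"array","items":{"type":"object","properties":{"grip":{"type":"number"},"linear":{"type":"array","items":{"type":"number"}},"twist":{"type":"array","items":{"type":"number"}}}}}},"required":["plan"]}

```bash
mkdir -p pics; ls; cat > h.py <<'E'
import numpy as np, cv2
from rig import manip
def K(n):
    m=manip.camera_model(n); f=210/np.tan(np.radians(m["vfov"])/2); return f,m["cx"],m["cy"],np.array(m["T"])
def cloud(n,d):
    f,cx,cy,T=K(n); v,u=np.mgrid[:420,:560]
    P=np.stack([(u-cx)/f*d,(v-cy)/f*d,d],-1)
    return P@T[:3,:3].T+T[:3,3]
E
python3 - <<'E'
from h import *
for n in("scene","top"):
    p,d=manip.get_image(n); cv2.imwrite(f"pics/{n}0.png",p); np.save(n+"0.npy",d)
    print(n,K(n))
    for l in("tube_c","collar_c","block_c","hexnut_c","round_nest","square_nest","hex_nest","long_nest"):
        print(l,[(np.round(r["position"],3).tolist(),round(r["score"],2)) for r in manip.spot_point(n,l)][:4])
s=manip.state();print(s["time"],s["tcp_pos"],s["tcp_rot"])
E
```

```text
pics
scene (np.float64(535.1810165013129), 279.58036526944755, 212.66565132300437, array([[-0.35780939,  0.53547007, -0.76501258,  1.50651628],
       [ 0.93366914,  0.19172114, -0.30249784,  0.41025865],
       [-0.01530945, -0.8225052 , -0.56855151,  0.79882764],
       [ 0.        ,  0.        ,  0.        ,  1.        ]]))
tube_c [([0.522, 0.258, 0.022], 0.66)]
collar_c [([0.364, 0.204, 0.013], 0.83), ([0.462, 0.258, 0.06], 0.8)]
block_c [([0.574, 0.258, 0.059], 0.92), ([0.653, 0.346, 0.017], 0.91), ([0.447, 0.377, 0.015], 0.63)]
hexnut_c [([0.467, 0.258, 0.09], 0.87)]
round_nest [([0.587, -0.091, 0.005], 0.9), ([0.576, 0.254, 0.057], 0.53)]
square_nest [([0.589, 0.111, -0.0], 0.69)]
hex_nest [([0.435, 0.022, 0.0], 0.68)]
long_nest []
top (np.float64(469.19893543311764), 281.72620494391487, 204.85080021745685, array([[-2.36377153e-02, -9.96923681e-01,  7.47290640e-02,
         4.83878252e-01],
       [-9.99720245e-01,  2.36336892e-02, -9.38296798e-04,
         4.35284822e-02],
       [-8.30713178e-04, -7.47303374e-02, -9.97203433e-01,
         1.24599230e+00],
       [ 0.00000000e+00,  0.00000000e+00,  0.00000000e+00,
         1.00000000e+00]]))
tube_c [([0.522, 0.259, 0.02], 0.97), ([0.47, 0.26, 0.093], 0.23)]
collar_c [([0.369, 0.206, 0.017], 0.77), ([0.464, 0.261, 0.053], 0.75), ([0.47, 0.258, 0.091], 0.47)]
block_c [([0.653, 0.352, 0.018], 0.93), ([0.45, 0.37, 0.016], 0.93), ([0.573, 0.256, 0.055], 0.85), ([0.463, 0.26, 0.055], 0.42)]
hexnut_c [([0.466, 0.26, 0.093], 0.64), ([0.571, 0.259, 0.056], 0.56)]
round_nest [([0.585, -0.087, -0.001], 0.71)]
square_nest [([0.591, 0.108, 0.002], 0.83)]
hex_nest [([0.438, 0.023, -0.003], 0.56)]
long_nest []
0.9 [0.19262294 0.62080995 0.23673737] [4.70701641e-01 3.10608263e+00 1.41899368e-04]
```

View pics/top0.png

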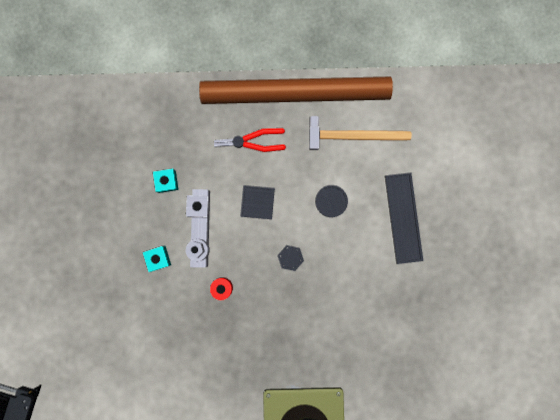

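View pics/scene0.png

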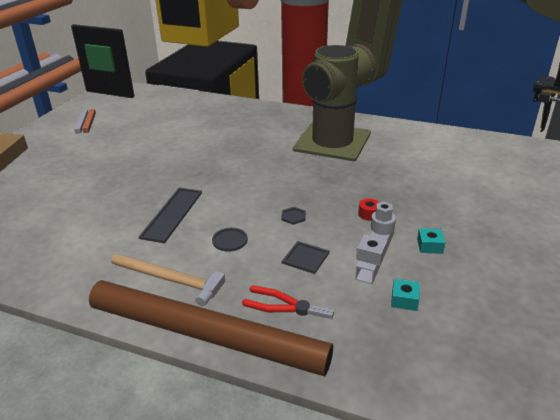

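```bash
cat >> h.py <<'E'
def rects(n,p,P,sel,minpx=60):
    """components of a mask -> (mean world xy, minAreaRect in world mm)"""
    k,lab,st,_=cv2.connectedComponentsWithStats(sel.astype(np.uint8)); out=[]
    for i in range(1,k):
        if st[i,4]<minpx: continue
        q=P[lab==i]; r=cv2.minAreaRect((q[:,:2]*1000).astype(np.float32))
        out.append((st[i,4],np.round(q.mean(0),4).tolist(),np.round(r[0],1).tolist(),np.round(r[1],1).tolist(),round(r[2],1)))
    return out
def move(xyz,yaw):
    """print linear mm, twist z to reach TCP xyz with tool y at yaw (mod pi)"""
    from scipy.spatial.transform import Rotation as R
    s=manip.state(); r=R.from_rotvec(s["tcp_rot"]); M=r.as_matrix()
    l=M.T@(np.array(xyz)-s["tcp_pos"])*1000
    y=np.arctan2(M[1,1],M[0,1]); d=(yaw-y+np.pi/2)%np.pi-np.pi/2
    print("lin",np.round(l,1),"twist z",round(-d,3),"tilt",np.round(M[2],4),"t",s["time"],"w",s["gripper_width"],"j6",s["joint_pos"][5])
E
python3 - <<'E'
from h import *
for n in("top","scene"):
    p=cv2.imread(f"pics/{n}0.png"); P=cloud(n,np.load(n+"0.npy")); z=P[...,2]; g=p.max(-1).astype(int)
    ws=(P[...,0]>.3)&(P[...,0]<.72)&(abs(P[...,1])<.42)
    pile=ws&(abs(P[...,0]-.52)<.13)&(abs(P[...,1]-.26)<.05)
    print(n,"dark nests"); 
    for r in rects(n,p,P,ws&(z<.02)&(g<75)&(z>-.01)): print(r)
    for nm,a,b in(("tube",.03,.045),("cb",.066,.08),("hex",.097,.115)):
        print(nm,rects(n,p,P,pile&(z>a)&(z<b),15))
E
python3 - <<'E'
import cv2
p=cv2.imread('pics/top0.png')
cv2.imwrite('pics/c0.png',cv2.resize(p[175:305,140:340],None,fx=4,fy=4,interpolation=cv2.INTER_CUBIC))
E
```

```text
top dark nests
(np.int32(1262), [0.5191, -0.2828, 0.0046], [534.8, -277.9], [231.0, 70.4], 5.0)
(np.int32(605), [0.5872, 0.1041, 0.0038], [585.5, 106.2], [79.1, 79.9], 83.5)
(np.int32(539), [0.5834, -0.0911, 0.0041], [584.0, -88.4], [80.1, 80.3], 88.6)
(np.int32(299), [0.4346, 0.021, 0.0042], [435.7, 22.2], [59.8, 56.6], 16.3)
tube [(np.int32(97), [0.6137, 0.2535, 0.0397], [613.7, 253.8], [40.9, 15.4], 85.4), (np.int32(359), [0.5204, 0.2567, 0.0397], [518.0, 257.4], [41.7, 61.6], 86.4), (np.int32(112), [0.4307, 0.2596, 0.0396], [434.0, 260.6], [40.4, 22.7], 88.9)]
cb [(np.int32(479), [0.5751, 0.2556, 0.0739], [575.4, 256.0], [54.9, 53.2], 88.6), (np.int32(177), [0.4639, 0.2534, 0.0736], [465.4, 258.4], [55.1, 52.1], 88.6)]
hex [(np.int32(198), [0.4675, 0.2573, 0.1039], [467.4, 257.5], [40.0, 35.6], 74.6)]
scene dark nests
(np.int32(1207), [0.5349, -0.2758, 0.0054], [535.9, -275.3], [242.0, 71.6], 4.9)
(np.int32(292), [0.4395, 0.0264, 0.0061], [440.0, 25.9], [70.5, 56.4], 18.8)
(np.int32(602), [0.5868, -0.0862, 0.0055], [587.0, -85.7], [87.8, 80.5], 27.7)
(np.int32(855), [0.5889, 0.11, 0.0057], [588.1, 110.2], [82.8, 86.1], 83.3)
tube [(np.int32(96), [0.493, 0.2647, 0.0411], [483.9, 262.6], [41.6, 43.0], 83.8), (np.int32(172), [0.6107, 0.2556, 0.0408], [610.6, 254.0], [47.7, 27.0], 89.8)]
cb [(np.int32(190), [0.4801, 0.2625, 0.0741], [471.3, 260.7], [47.7, 54.1], 5.4), (np.int32(464), [0.58, 0.2583, 0.0746], [576.0, 257.8], [53.9, 60.2], 87.5)]
hex [(np.int32(172), [0.4713, 0.2594, 0.1043], [468.6, 257.5], [40.8, 35.3], 46.7)]
```

View pics/c0.png

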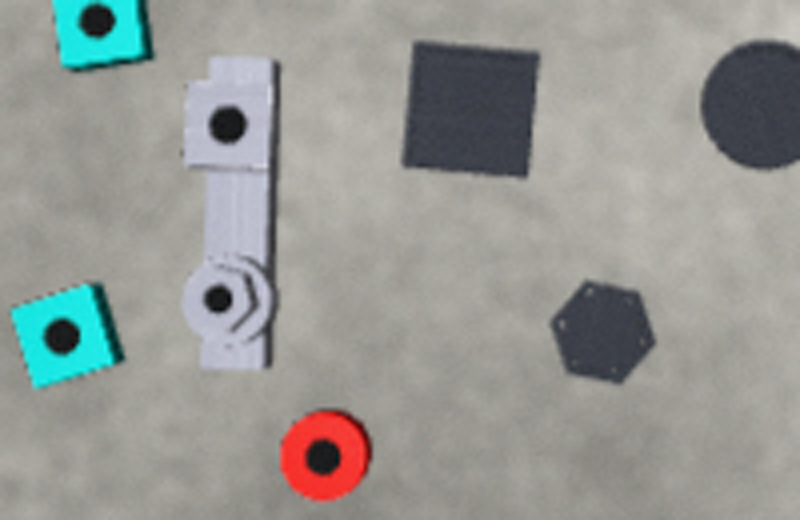

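```bash
python3 - <<'E'
from h import *
for n in("top","scene"):
    d=np.load(n+"0.npy"); P=cloud(n,d); z=P[...,2]
    m=(abs(P[...,0]-.468)<.03)&(abs(P[...,1]-.258)<.03)
    # shoot pixel rays to plane z=.104 for subpixel sampling via upsampled depth
    q=P[m&(z>.097)][:,:2]; 
    best=[]
    for sx in np.arange(-4,4.1,1):
      for sy in np.arange(-4,4.1,1):
        c=np.array([.468+sx/1e3,.2575+sy/1e3])
        a=P[m&(z>.06)]; w=a[:,2]>.097; r=a[:,:2]-c
        for t in range(0,60,3):
          u=np.radians(t+np.array([0,60,120])); ins=(abs(r@np.stack([np.cos(u),np.sin(u)]))<.018).all(1)
          best.append(((ins!=w).mean(),sx,sy,t))
    best.sort(); print(n,best[:6])
    for T in range(0,60,6): print(T,round(min(b[0] for b in best if b[3]==T),3),end="; ")
move([.468,.2575,.150],np.radians(90))
E
```

```text
top [(np.float64(0.03201970443349754), np.float64(-1.0), np.float64(1.0), 48), (np.float64(0.034482758620689655), np.float64(-1.0), np.float64(1.0), 42), (np.float64(0.034482758620689655), np.float64(-1.0), np.float64(1.0), 45), (np.float64(0.03694581280788178), np.float64(-1.0), np.float64(1.0), 51), (np.float64(0.04187192118226601), np.float64(-1.0), np.float64(1.0), 39), (np.float64(0.04433497536945813), np.float64(-1.0), np.float64(2.0), 42)]
0 0.054; 6 0.062; 12 0.069; 18 0.069; 24 0.062; 30 0.064; 36 0.049; 42 0.034; 48 0.032; 54 0.052; scene [(np.float64(0.14202334630350194), np.float64(-4.0), np.float64(0.0), 30), (np.float64(0.14396887159533073), np.float64(-4.0), np.float64(0.0), 36), (np.float64(0.14591439688715954), np.float64(-4.0), np.float64(1.0), 24), (np.float64(0.14785992217898833), np.float64(-4.0), np.float64(0.0), 33), (np.float64(0.14980544747081712), np.float64(-4.0), np.float64(-1.0), 33), (np.float64(0.14980544747081712), np.float64(-4.0), np.float64(-1.0), 36)]
0 0.16; 6 0.158; 12 0.158; 18 0.158; 24 0.146; 30 0.142; 36 0.144; 42 0.154; 48 0.161; 54 0.156; lin [-370.7 -265.4   86.7] twist z -0.301 tilt [-0.e+00  1.e-04 -1.e+00] t 0.9 w 0.0947765290093663 j6 -0.08260203783100757
```

```bash
python3 - <<'E'
from h import *
move([.4673,.2583,.150],np.radians(105.5))
E
```

```text
lin [-369.7 -264.9   86.7] twist z -0.571 tilt [-0.e+00  1.e-04 -1.e+00] t 0.9 w 0.0947765290093663 j6 -0.08260203783100757
```

Request:
{"fn": "move_arm", "kwargs": {
  "plan": [
    {"grip": 1, "linear": [-40, -30, 0], "twist": [0, 0, -0.07]},
    {"grip": 1, "linear": [-80, -58, 0], "twist": [0, 0, -0.14]},
    {"grip": 1, "linear": [-118, -85, 0], "twist": [0, 0, -0.21]},
    {"grip": 1, "linear": [-156, -112, 0], "twist": [0, 0, -0.28]},
    {"grip": 1, "linear": [-194, -139, 0], "twist": [0, 0, -0.35]},
    {"grip": 1, "linear": [-232, -166, 10], "twist": [0, 0, -0.42]},
    {"grip": 1, "linear": [-270, -193, 20], "twist": [0, 0, -0.49]},
    {"grip": 1, "linear": [-300, -215, 30], "twist": [0, 0, -0.571]}
  ]
}}

```text
time: 1.7
tcp_pos: [0.4167, 0.3246, 0.2068]
tcp_rot: [-0.426, 3.111, 0.0]
contact_force: [0.1, 0.8, -0.4]
gripper_width: 0.0952
grasp_force: 0.0
```

```bash
python3 - <<'E'
from h import *
move([.4673,.2583,.104],np.radians(105.5))
E
```

```text
lin [-30.8 -77.5 102.8] twist z 0.002 tilt [-0.0012  0.     -1.    ] t 1.7 w 0.09522111707756736 j6 -1.2827945700831358
```

Request:
{"fn": "move_arm", "kwargs": {
  "plan": [
    {"grip": 1, "linear": [-15, -35, 10], "twist": [0, 0, 0]},
    {"grip": 1, "linear": [-30, -70, 25], "twist": [0, 0, 0]},
    {"grip": 1, "linear": [-31, -78, 45], "twist": [0, 0, 0]},
    {"grip": 1, "linear": [-31, -78, 70], "twist": [0, 0, 0]},
    {"grip": 1, "linear": [-31, -78, 90], "twist": [0, 0, 0]},
    {"grip": 1, "linear": [-31, -78, 103], "twist": [0, 0, 0]},
    {"grip": 1, "linear": [-31, -78, 103], "twist": [0, 0, 0]},
    {"grip": 0.5, "linear": [-31, -78, 103], "twist": [0, 0, 0]}
  ]
}}

```text
time: 2.5
tcp_pos: [0.4665, 0.26, 0.1043]
tcp_rot: [-0.423, 3.112, 0.0]
contact_force: [0.2, 0.3, -0.3]
gripper_width: 0.0907
grasp_force: 0.0
```

Request:
{"fn": "move_arm", "kwargs": {
  "plan": [
    {"grip": 0.3, "linear": [0, 0, 0], "twist": [0, 0, 0]},
    {"grip": 0.3, "linear": [0, 0, 0], "twist": [0, 0, 0]},
    {"grip": 0.3, "linear": [0, 0, 0], "twist": [0, 0, 0]},
    {"grip": 0.3, "linear": [0, 0, 0], "twist": [0, 0, 0]},
    {"grip": 0.3, "linear": [0, 0, 0], "twist": [0, 0, 0]},
    {"grip": 0.3, "linear": [0, 0, 0], "twist": [0, 0, 0]},
    {"grip": 0.3, "linear": [0, 0, 0], "twist": [0, 0, 0]},
    {"grip": 0.3, "linear": [0, 0, 0], "twist": [0, 0, 0]}
  ]
}}

```text
time: 3.3
tcp_pos: [0.4662, 0.2595, 0.1037]
tcp_rot: [-0.423, 3.113, -0.001]
contact_force: [-0.2, -1.0, 0.3]
gripper_width: 0.0357
grasp_force: 30.0
```

```bash
python3 - <<'E'
from h import *
p,d=manip.get_image("top"); cv2.imwrite("pics/top1.png",p[130:330,100:400])
move([.4375,.0235,.033],np.radians(105.5)); print(manip.state()["grasp_force"])
E
```

```text
lin [  90.7 -219.7   70.8] twist z -0.0 tilt [-0.e+00 -5.e-04 -1.e+00] t 3.35 w 0.03581443523458253 j6 -1.4334055081330859
29.99997298233211
```

Request:
{"fn": "move_arm", "kwargs": {
  "plan": [
    {"grip": 0.3, "linear": [0, 0, -15], "twist": [0, 0, 0]},
    {"grip": 0.3, "linear": [0, 0, -35], "twist": [0, 0, 0]},
    {"grip": 0.3, "linear": [10, -25, -45], "twist": [0, 0, 0]},
    {"grip": 0.3, "linear": [26, -62, -45], "twist": [0, 0, 0]},
    {"grip": 0.3, "linear": [43, -104, -40], "twist": [0, 0, 0]},
    {"grip": 0.3, "linear": [60, -146, -30], "twist": [0, 0, 0]},
    {"grip": 0.3, "linear": [76, -185, -10], "twist": [0, 0, 0]},
    {"grip": 0.3, "linear": [86, -208, 5], "twist": [0, 0, 0]}
  ]
}}

```text
time: 4.15
tcp_pos: [0.4381, 0.0342, 0.0986]
tcp_rot: [-0.42, 3.113, -0.0]
contact_force: [-0.6, 0.5, -2.5]
gripper_width: 0.0359
grasp_force: 30.0
```

```bash
python3 - <<'E'
from h import *
move([.4375,.0235,.033],np.radians(105.5))
E
```

```text
lin [  3.4 -10.1  65.6] twist z -0.002 tilt [-3.e-04 -3.e-04 -1.e+00] t 4.15 w 0.03587063720439403 j6 -1.8834887889394964
```

Request:
{"fn": "move_arm", "kwargs": {
  "plan": [
    {"grip": 0.3, "linear": [4, -11, 15], "twist": [0, 0, 0]},
    {"grip": 0.3, "linear": [4, -11, 35], "twist": [0, 0, 0]},
    {"grip": 0.3, "linear": [4, -11, 52], "twist": [0, 0, 0]},
    {"grip": 0.3, "linear": [4, -11, 61], "twist": [0, 0, 0]},
    {"grip": 0.3, "linear": [4, -11, 65.5], "twist": [0, 0, 0]},
    {"grip": 0.3, "linear": [4, -11, 65.5], "twist": [0, 0, 0]},
    {"grip": 0.3, "linear": [4, -11, 65.5], "twist": [0, 0, 0]},
    {"grip": 0.5, "linear": [4, -11, 65.5], "twist": [0, 0, 0]}
  ]
}}

```text
time: 4.95
tcp_pos: [0.4388, 0.0247, 0.0343]
tcp_rot: [-0.423, 3.111, -0.001]
contact_force: [-0.7, 1.2, -0.2]
gripper_width: 0.0396
grasp_force: 0.0
```

Request:
{"fn": "move_arm", "kwargs": {
  "plan": [
    {"grip": 0.8, "linear": [0, 0, 0], "twist": [0, 0, 0]},
    {"grip": 0.8, "linear": [0, 0, 0], "twist": [0, 0, 0]},
    {"grip": 0.8, "linear": [0, 0, 0], "twist": [0, 0, 0]},
    {"grip": 1, "linear": [0, 0, -15], "twist": [0, 0, 0]},
    {"grip": 1, "linear": [0, 0, -40], "twist": [0, 0, 0]},
    {"grip": 1, "linear": [0, 0, -70], "twist": [0, 0, 0]},
    {"grip": 1, "linear": [-17, 40, -100], "twist": [0, 0, 0.08]},
    {"grip": 1, "linear": [-36, 85, -120], "twist": [0, 0, 0.16]}
  ]
}}

```text
time: 5.75
tcp_pos: [0.4504, 0.1112, 0.1537]
tcp_rot: [-0.162, 3.134, 0.0]
contact_force: [0.7, 0.2, -0.3]
gripper_width: 0.0947
grasp_force: 0.0
```

```bash
python3 - <<'E'
from h import *
p,d=manip.get_image("top"); cv2.imwrite("pics/top2.png",cv2.resize(p[160:310,130:430],None,fx=2.6,fy=2.6)); P=cloud("top",d); z=P[...,2]
for nm,c,a,b in(("hex",(.4375,.0235),.025,.045),("collar",(.465,.258),.066,.085),("block",(.575,.257),.066,.085)):
    m=(abs(P[...,0]-c[0])<.04)&(abs(P[...,1]-c[1])<.04)&(z>a)&(z<b); print(nm,rects("top",p,P,m,15))
move([.465,.2585,.120],np.radians(88))
E
```

```text
hex [(np.int32(30), [0.4414, 0.0116, 0.0325], [442.5, 11.1], [25.9, 8.3], 5.6)]
collar [(np.int32(389), [0.4657, 0.2579, 0.0739], [465.4, 258.5], [54.7, 52.1], 88.6)]
block [(np.int32(476), [0.5752, 0.2556, 0.0741], [575.2, 256.1], [55.1, 53.2], 88.3)]
lin [-27.1 138.6  38.2] twist z 0.141 tilt [-0.0099  0.0049 -0.9999] t 5.8 w 0.09470776430817425 j6 -1.5415847670936575
```

View pics/top2.png

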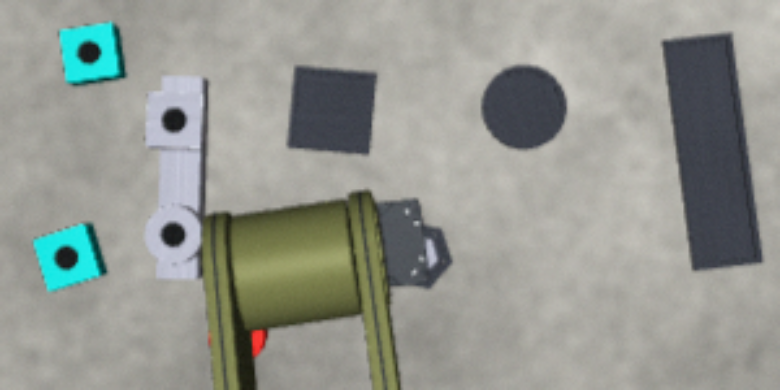

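Request:
{"fn": "move_arm", "kwargs": {
  "plan": [
    {"grip": 1, "linear": [-8, 35, 0], "twist": [0, 0, 0.04]},
    {"grip": 1, "linear": [-16, 75, 0], "twist": [0, 0, 0.08]},
    {"grip": 1, "linear": [-22, 110, 5], "twist": [0, 0, 0.12]},
    {"grip": 1, "linear": [-26, 130, 15], "twist": [0, 0, 0.14]},
    {"grip": 1, "linear": [-27, 138, 25], "twist": [0, 0, 0.14]},
    {"grip": 1, "linear": [-27, 138, 38], "twist": [0, 0, 0.14]},
    {"grip": 1, "linear": [-27, 138, 38], "twist": [0, 0, 0.14]},
    {"grip": 1, "linear": [-27, 138, 38], "twist": [0, 0, 0.14]}
  ]
}}

```text
time: 6.6
tcp_pos: [0.4605, 0.25, 0.1122]
tcp_rot: [-0.048, -3.14, 0.001]
contact_force: [0.5, -0.3, 0.4]
gripper_width: 0.095
grasp_force: 0.0
```

```bash
python3 - <<'E'
from h import *
move([.4655,.2583,.0705],np.radians(88))
E
```

```text
lin [-4.8  8.5 41.7] twist z 0.004 tilt [ 1.4e-03 -9.0e-04 -1.0e+00] t 6.6 w 0.09496007778146247 j6 -1.1449010209601174
```

Request:
{"fn": "move_arm", "kwargs": {
  "plan": [
    {"grip": 1, "linear": [-5, 8.5, 5], "twist": [0, 0, 0]},
    {"grip": 1, "linear": [-5, 8.5, 22], "twist": [0, 0, 0]},
    {"grip": 1, "linear": [-5, 8.5, 36], "twist": [0, 0, 0]},
    {"grip": 1, "linear": [-5, 8.5, 42], "twist": [0, 0, 0]},
    {"grip": 0.5, "linear": [-5, 8.5, 42], "twist": [0, 0, 0]},
    {"grip": 0.5, "linear": [-5, 8.5, 42], "twist": [0, 0, 0]},
    {"grip": 0.5, "linear": [-5, 8.5, 42], "twist": [0, 0, 0]},
    {"grip": 0.5, "linear": [-5, 8.5, 42], "twist": [0, 0, 0]}
  ]
}}

```text
time: 7.4
tcp_pos: [0.4666, 0.2598, 0.0718]
tcp_rot: [0.047, 3.14, 0.001]
contact_force: [0.1, 0.3, -0.5]
gripper_width: 0.0682
grasp_force: 0.0
```

Request:
{"fn": "move_arm", "kwargs": {
  "plan": [
    {"grip": 0.5, "linear": [0, 0, 0], "twist": [0, 0, 0]},
    {"grip": 0.5, "linear": [0, 0, 0], "twist": [0, 0, 0]},
    {"grip": 0.5, "linear": [0, 0, 0], "twist": [0, 0, 0]},
    {"grip": 0.5, "linear": [0, 0, 0], "twist": [0, 0, 0]},
    {"grip": 0.5, "linear": [0, 0, -5], "twist": [0, 0, 0]},
    {"grip": 0.5, "linear": [0, 0, -20], "twist": [0, 0, 0]},
    {"grip": 0.5, "linear": [0, 0, -40], "twist": [0, 0, 0]},
    {"grip": 0.5, "linear": [0, 0, -50], "twist": [0, 0, 0]}
  ]
}}

```text
time: 8.2
tcp_pos: [0.4665, 0.2601, 0.1227]
tcp_rot: [0.047, 3.14, 0.002]
contact_force: [0.8, -0.3, -5.4]
gripper_width: 0.0552
grasp_force: 30.0
```

```bash
python3 - <<'E'
from h import *
move([.586,-.088,.034],np.radians(88))
E
```

```text
lin [-129.6 -344.5   88.4] twist z 0.005 tilt [-0.0016  0.0013 -1.    ] t 8.2 w 0.05519548278123109 j6 -1.1335568019835187
```

Request:
{"fn": "move_arm", "kwargs": {
  "plan": [
    {"grip": 0.5, "linear": [-10, -28, -10], "twist": [0, 0, 0]},
    {"grip": 0.5, "linear": [-26, -70, -10], "twist": [0, 0, 0]},
    {"grip": 0.5, "linear": [-43, -114, -10], "twist": [0, 0, 0]},
    {"grip": 0.5, "linear": [-60, -158, -10], "twist": [0, 0, 0]},
    {"grip": 0.5, "linear": [-77, -202, -10], "twist": [0, 0, 0]},
    {"grip": 0.5, "linear": [-94, -246, -5], "twist": [0, 0, 0]},
    {"grip": 0.5, "linear": [-110, -290, 5], "twist": [0, 0, 0]},
    {"grip": 0.5, "linear": [-122, -325, 20], "twist": [0, 0, 0]}
  ]
}}

```text
time: 9.0
tcp_pos: [0.5797, -0.0715, 0.102]
tcp_rot: [0.049, 3.138, -0.001]
contact_force: [1.3, -0.2, -6.0]
gripper_width: 0.0555
grasp_force: 30.0
```

Request:
{"fn": "move_arm", "kwargs": {
  "plan": [
    {"grip": 0.5, "linear": [-7, -18, 10], "twist": [0, 0, 0]},
    {"grip": 0.5, "linear": [-7.5, -19.5, 25], "twist": [0, 0, 0]},
    {"grip": 0.5, "linear": [-7.5, -19.5, 40], "twist": [0, 0, 0]},
    {"grip": 0.5, "linear": [-7.5, -19.5, 50], "twist": [0, 0, 0]},
    {"grip": 0.5, "linear": [-7.5, -19.5, 55], "twist": [0, 0, 0]},
    {"grip": 0.5, "linear": [-7.5, -19.5, 55], "twist": [0, 0, 0]},
    {"grip": 0.5, "linear": [-7.5, -19.5, 55], "twist": [0, 0, 0]},
    {"grip": 0.5, "linear": [-7.5, -19.5, 55], "twist": [0, 0, 0]}
  ]
}}

```text
time: 9.8
tcp_pos: [0.5861, -0.0885, 0.0471]
tcp_rot: [0.046, 3.139, -0.001]
contact_force: [0.1, 0.9, -5.9]
gripper_width: 0.0557
grasp_force: 30.0
```

```bash
python3 - <<'E'
from h import *
move([.586,-.088,.0345],np.radians(88))
E
```

```text
lin [ 0.1  0.5 12.6] twist z 0.006 tilt [-1.9e-03 -4.0e-04 -1.0e+00] t 9.8 w 0.0556547320243863 j6 -1.7819867316945355
```

Request:
{"fn": "move_arm", "kwargs": {
  "plan": [
    {"grip": 0.5, "linear": [0, 0, 6], "twist": [0, 0, 0]},
    {"grip": 0.5, "linear": [0, 0, 10], "twist": [0, 0, 0]},
    {"grip": 0.5, "linear": [0, 0, 12.5], "twist": [0, 0, 0]},
    {"grip": 0.5, "linear": [0, 0, 12.5], "twist": [0, 0, 0]},
    {"grip": 0.5, "linear": [0, 0, 12.5], "twist": [0, 0, 0]},
    {"grip": 0.65, "linear": [0, 0, 12.5], "twist": [0, 0, 0]},
    {"grip": 0.9, "linear": [0, 0, 12.5], "twist": [0, 0, 0]},
    {"grip": 0.9, "linear": [0, 0, 12.5], "twist": [0, 0, 0]}
  ]
}}

```text
time: 10.6
tcp_pos: [0.5862, -0.0889, 0.0342]
tcp_rot: [0.047, 3.139, -0.001]
contact_force: [-0.3, -0.0, 0.5]
gripper_width: 0.0725
grasp_force: 0.0
```

Request:
{"fn": "move_arm", "kwargs": {
  "plan": [
    {"grip": 0.9, "linear": [0, 0, 0], "twist": [0, 0, 0]},
    {"grip": 0.9, "linear": [0, 0, -15], "twist": [0, 0, 0]},
    {"grip": 1, "linear": [0, 0, -45], "twist": [0, 0, 0]},
    {"grip": 1, "linear": [0, 0, -85], "twist": [0, 0, 0]},
    {"grip": 1, "linear": [1, 40, -95], "twist": [0, 0, 0]},
    {"grip": 1, "linear": [3, 85, -95], "twist": [0, 0, 0]},
    {"grip": 1, "linear": [4, 130, -95], "twist": [0, 0, 0]},
    {"grip": 1, "linear": [6, 175, -95], "twist": [0, 0, 0]}
  ]
}}

```text
time: 11.4
tcp_pos: [0.585, 0.0879, 0.1304]
tcp_rot: [0.048, 3.139, 0.0]
contact_force: [1.4, 0.4, 0.9]
gripper_width: 0.0954
grasp_force: 0.0
```

```bash
python3 - <<'E'
from h import *
p,d=manip.get_image("top"); P=cloud("top",d); z=P[...,2]
for nm,c,a,b in(("hex",(.4375,.0235),.025,.045),("collar",(.586,-.088),.025,.05),("block",(.575,.257),.066,.085)):
    m=(abs(P[...,0]-c[0])<.04)&(abs(P[...,1]-c[1])<.04)&(z>a)&(z<b); print(nm,rects("top",p,P,m,15))
move([.5755,.2565,.0705],np.radians(88.3))
E
```

```text
hex [(np.int32(21), [0.4411, 0.0103, 0.0326], [442.4, 9.8], [25.4, 6.0], 4.7)]
collar [(np.int32(363), [0.5838, -0.0882, 0.037], [584.2, -88.0], [52.5, 52.4], 89.1)]
block [(np.int32(479), [0.5752, 0.2556, 0.0737], [575.3, 255.6], [54.7, 53.2], 88.7)]
lin [ 13.3 162.1  60.5] twist z 0.003 tilt [-0.0019  0.0045 -1.    ] t 11.45 w 0.09507571484074057 j6 -1.4795174683572525
```

Request:
{"fn": "move_arm", "kwargs": {
  "plan": [
    {"grip": 1, "linear": [4, 45, 0], "twist": [0, 0, 0]},
    {"grip": 1, "linear": [8, 90, 0], "twist": [0, 0, 0]},
    {"grip": 1, "linear": [11, 130, 5], "twist": [0, 0, 0]},
    {"grip": 1, "linear": [13, 155, 10], "twist": [0, 0, 0]},
    {"grip": 1, "linear": [13.5, 162, 20], "twist": [0, 0, 0]},
    {"grip": 1, "linear": [13.5, 162, 20], "twist": [0, 0, 0]},
    {"grip": 1, "linear": [13.5, 162, 20], "twist": [0, 0, 0]},
    {"grip": 1, "linear": [13.5, 162, 20], "twist": [0, 0, 0]}
  ]
}}

```text
time: 12.25
tcp_pos: [0.5763, 0.2475, 0.1089]
tcp_rot: [0.049, 3.141, -0.0]
contact_force: [0.2, -0.1, 0.0]
gripper_width: 0.0951
grasp_force: 0.0
```

```bash
python3 - <<'E'
from h import *
move([.5755,.2565,.0710],np.radians(88.3))
E
```

```text
lin [ 1.1  9.  37.9] twist z -0.002 tilt [-4.e-04 -2.e-04 -1.e+00] t 12.25 w 0.09510448605065394 j6 -1.2191239594497234
```

Request:
{"fn": "move_arm", "kwargs": {
  "plan": [
    {"grip": 1, "linear": [1, 9, 5], "twist": [0, 0, 0]},
    {"grip": 1, "linear": [1, 9, 20], "twist": [0, 0, 0]},
    {"grip": 1, "linear": [1, 9, 32], "twist": [0, 0, 0]},
    {"grip": 1, "linear": [1, 9, 38], "twist": [0, 0, 0]},
    {"grip": 0.5, "linear": [1, 9, 38], "twist": [0, 0, 0]},
    {"grip": 0.5, "linear": [1, 9, 38], "twist": [0, 0, 0]},
    {"grip": 0.5, "linear": [1, 9, 38], "twist": [0, 0, 0]},
    {"grip": 0.5, "linear": [1, 9, 38], "twist": [0, 0, 0]}
  ]
}}

```text
time: 13.05
tcp_pos: [0.5756, 0.2579, 0.0712]
tcp_rot: [0.047, 3.14, 0.001]
contact_force: [0.2, 0.4, -0.4]
gripper_width: 0.0687
grasp_force: 0.0
```

Request:
{"fn": "move_arm", "kwargs": {
  "plan": [
    {"grip": 0.5, "linear": [0, 0, 0], "twist": [0, 0, 0]},
    {"grip": 0.5, "linear": [0, 0, 0], "twist": [0, 0, 0]},
    {"grip": 0.5, "linear": [0, 0, 0], "twist": [0, 0, 0]},
    {"grip": 0.5, "linear": [0, 0, 0], "twist": [0, 0, 0]},
    {"grip": 0.5, "linear": [0, 0, -5], "twist": [0, 0, 0]},
    {"grip": 0.5, "linear": [0, 0, -20], "twist": [0, 0, 0]},
    {"grip": 0.5, "linear": [0, 0, -35], "twist": [0, 0, 0]},
    {"grip": 0.5, "linear": [0, 0, -40], "twist": [0, 0, 0]}
  ]
}}

```text
time: 13.85
tcp_pos: [0.5762, 0.2586, 0.113]
tcp_rot: [0.047, 3.138, 0.003]
contact_force: [0.9, 0.5, -7.2]
gripper_width: 0.0537
grasp_force: 29.9
```

```bash
python3 - <<'E'
from h import *
move([.588,.109,.0345],np.radians(83.3))
E
```

```text
lin [ -16.  -149.3   78.3] twist z 0.087 tilt [-0.0033  0.0018 -1.    ] t 13.85 w 0.053722586240782286 j6 -1.2046710438455113
```

Request:
{"fn": "move_arm", "kwargs": {
  "plan": [
    {"grip": 0.5, "linear": [-3, -25, -10], "twist": [0, 0, 0.02]},
    {"grip": 0.5, "linear": [-7, -65, -10], "twist": [0, 0, 0.05]},
    {"grip": 0.5, "linear": [-11, -105, 0], "twist": [0, 0, 0.087]},
    {"grip": 0.5, "linear": [-15, -137, 20], "twist": [0, 0, 0.087]},
    {"grip": 0.5, "linear": [-16, -150, 42], "twist": [0, 0, 0.087]},
    {"grip": 0.5, "linear": [-16, -150, 60], "twist": [0, 0, 0.087]},
    {"grip": 0.5, "linear": [-16, -150, 65], "twist": [0, 0, 0.087]},
    {"grip": 0.5, "linear": [-16, -150, 65], "twist": [0, 0, 0.087]}
  ]
}}

```text
time: 14.65
tcp_pos: [0.586, 0.1075, 0.0448]
tcp_rot: [-0.183, -3.134, 0.0]
contact_force: [-1.2, 0.6, -8.6]
gripper_width: 0.0536
grasp_force: 29.9
```

```bash
python3 - <<'E'
from h import *
move([.588,.1085,.0343],np.radians(83.3))
E
```

```text
lin [-1.9  1.2 10.5] twist z 0.0 tilt [ 1.8e-03 -2.0e-04 -1.0e+00] t 14.65 w 0.05357387897350163 j6 -1.3628964200327973
```

Request:
{"fn": "move_arm", "kwargs": {
  "plan": [
    {"grip": 0.5, "linear": [-2, 1, 4], "twist": [0, 0, 0]},
    {"grip": 0.5, "linear": [-2, 1, 8], "twist": [0, 0, 0]},
    {"grip": 0.5, "linear": [-2, 1, 10.5], "twist": [0, 0, 0]},
    {"grip": 0.5, "linear": [-2, 1, 10.5], "twist": [0, 0, 0]},
    {"grip": 0.5, "linear": [-2, 1, 10.5], "twist": [0, 0, 0]},
    {"grip": 0.65, "linear": [-2, 1, 10.5], "twist": [0, 0, 0]},
    {"grip": 0.9, "linear": [-2, 1, 10.5], "twist": [0, 0, 0]},
    {"grip": 0.9, "linear": [-2, 1, 10.5], "twist": [0, 0, 0]}
  ]
}}

```text
time: 15.45
tcp_pos: [0.5904, 0.1083, 0.0369]
tcp_rot: [0.183, 3.133, 0.001]
contact_force: [0.1, 0.5, 0.7]
gripper_width: 0.0728
grasp_force: 0.0
```

Request:
{"fn": "move_arm", "kwargs": {
  "plan": [
    {"grip": 0.9, "linear": [0, 0, 0], "twist": [0, 0, 0]},
    {"grip": 0.9, "linear": [0, 0, -15], "twist": [0, 0, 0]},
    {"grip": 1, "linear": [0, 0, -45], "twist": [0, 0, 0]},
    {"grip": 1, "linear": [0, 0, -85], "twist": [0, 0, 0]},
    {"grip": 1, "linear": [15, 40, -85], "twist": [0, 0, -0.04]},
    {"grip": 1, "linear": [33, 80, -85], "twist": [0, 0, -0.07]},
    {"grip": 1, "linear": [33, 80, -85], "twist": [0, 0, -0.07]},
    {"grip": 1, "linear": [33, 80, -85], "twist": [0, 0, -0.07]}
  ]
}}

```text
time: 16.25
tcp_pos: [0.5653, 0.1921, 0.1211]
tcp_rot: [0.071, 3.139, -0.0]
contact_force: [-0.1, 0.1, -0.4]
gripper_width: 0.0947
grasp_force: 0.0
```

```bash
python3 - <<'E'
from h import *
p,d=manip.get_image("top"); cv2.imwrite("pics/top3.png",cv2.resize(p[160:310,130:430],None,fx=2.6,fy=2.6));P=cloud("top",d); z=P[...,2]
for nm,c,a,b,w in(("block",(.588,.109),.025,.05,.045),("tube",(.522,.2575),.03,.055,.11)):
    m=(abs(P[...,0]-c[0])<w)&(abs(P[...,1]-c[1])<.045)&(z>a)&(z<b); print(nm,rects("top",p,P,m,15))
p,d=manip.get_image("scene"); cv2.imwrite("pics/scene3.png",p);P=cloud("scene",d); z=P[...,2]
m=(abs(P[...,0]-.522)<.12)&(abs(P[...,1]-.2575)<.045)&(z>.035)&(z<.05); print("tube",rects("scene",p,P,m,15))
print([(r["position"],r["score"]) for r in manip.spot_point("top","tube_c")+manip.spot_point("scene","tube_c")])
move([.522,.2575,.0505],np.radians(88))
E
```

```text
block [(np.int32(251), [0.5874, 0.0962, 0.0369], [587.2, 97.1], [33.9, 54.8], 88.6)]
tube [(np.int32(344), [0.511, 0.2578, 0.0398], [509.6, 257.3], [40.8, 61.5], 89.1)]
tube [(np.int32(989), [0.5289, 0.2592, 0.0415], [520.9, 259.0], [41.1, 205.8], 87.5)]
[([0.5218, 0.2573, 0.0218], 0.67), ([0.5215, 0.2614, 0.018], 0.92)]
lin [46.8 64.9 69.6] twist z -0.013 tilt [-1.e-04 -2.e-04 -1.e+00] t 16.45 w 0.0953086268996218 j6 -1.2875468220775905
```

View pics/scene3.png

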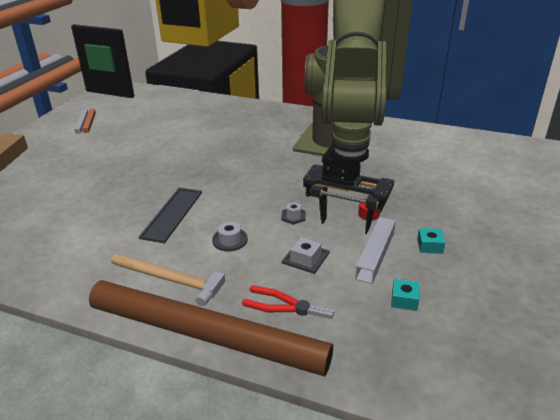

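View pics/top3.png

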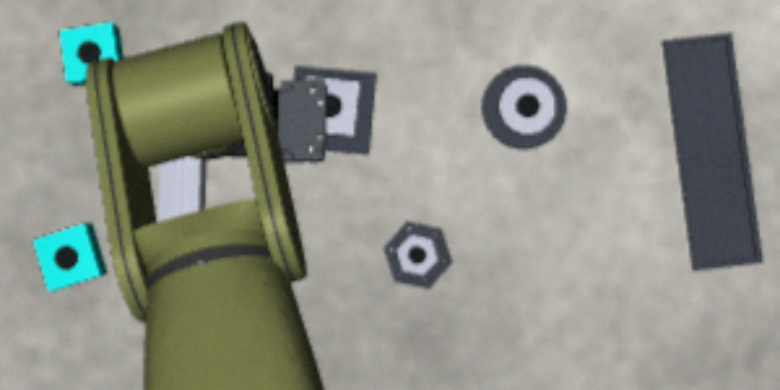

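Request:
{"fn": "move_arm", "kwargs": {
  "plan": [
    {"grip": 1, "linear": [20, 28, 0], "twist": [0, 0, 0]},
    {"grip": 1, "linear": [38, 53, 5], "twist": [0, 0, -0.01]},
    {"grip": 1, "linear": [46, 64, 15], "twist": [0, 0, -0.01]},
    {"grip": 1, "linear": [47, 65, 35], "twist": [0, 0, -0.01]},
    {"grip": 1, "linear": [47, 65, 55], "twist": [0, 0, -0.01]},
    {"grip": 1, "linear": [47, 65, 65], "twist": [0, 0, -0.01]},
    {"grip": 1, "linear": [47, 65, 65], "twist": [0, 0, -0.01]},
    {"grip": 1, "linear": [47, 65, 65], "twist": [0, 0, -0.01]}
  ]
}}

```text
time: 17.25
tcp_pos: [0.5219, 0.2582, 0.0551]
tcp_rot: [0.059, 3.141, -0.0]
contact_force: [0.1, 0.2, -0.5]
gripper_width: 0.095
grasp_force: 0.0
```

```bash
python3 - <<'E'
from h import *
move([.522,.258,.032],np.radians(87.9))
E
```

```text
lin [-0.1 -0.1 23.1] twist z -0.001 tilt [-1.e-04 -1.e-04 -1.e+00] t 17.25 w 0.09502864620987318 j6 -1.1658782575486681
```

Request:
{"fn": "move_arm", "kwargs": {
  "plan": [
    {"grip": 1, "linear": [0, 0, 12], "twist": [0, 0, 0]},
    {"grip": 1, "linear": [0, 0, 20], "twist": [0, 0, 0]},
    {"grip": 0.8, "linear": [0, 0, 23], "twist": [0, 0, 0]},
    {"grip": 0.35, "linear": [0, 0, 23], "twist": [0, 0, 0]},
    {"grip": 0.35, "linear": [0, 0, 23], "twist": [0, 0, 0]},
    {"grip": 0.35, "linear": [0, 0, 23], "twist": [0, 0, 0]},
    {"grip": 0.35, "linear": [0, 0, 23], "twist": [0, 0, 0]},
    {"grip": 0.35, "linear": [0, 0, 23], "twist": [0, 0, 0]}
  ]
}}

```text
time: 18.05
tcp_pos: [0.5215, 0.2587, 0.0323]
tcp_rot: [0.058, 3.141, 0.0]
contact_force: [0.5, 0.2, -0.0]
gripper_width: 0.0528
grasp_force: 0.0
```

Request:
{"fn": "move_arm", "kwargs": {
  "plan": [
    {"grip": 0.35, "linear": [0, 0, 0], "twist": [0, 0, 0]},
    {"grip": 0.35, "linear": [0, 0, 0], "twist": [0, 0, 0]},
    {"grip": 0.35, "linear": [0, 0, 0], "twist": [0, 0, 0]},
    {"grip": 0.35, "linear": [0, 0, -3], "twist": [0, 0, 0]},
    {"grip": 0.35, "linear": [0, 0, -12], "twist": [0, 0, 0]},
    {"grip": 0.35, "linear": [0, 0, -35], "twist": [0, 0, 0]},
    {"grip": 0.35, "linear": [0, 0, -65], "twist": [0, 0, 0]},
    {"grip": 0.35, "linear": [0, 0, -80], "twist": [0, 0, 0]}
  ]
}}

```text
time: 18.85
tcp_pos: [0.522, 0.259, 0.114]
tcp_rot: [0.058, 3.139, 0.002]
contact_force: [0.0, 0.5, -7.8]
gripper_width: 0.04
grasp_force: 30.0
```

```bash
python3 - <<'E'
from h import *
move([.535,-.277,.035],np.radians(95))
p,d=manip.get_image("scene");P=cloud("scene",d); z=P[...,2]
m=(abs(P[...,0]-.522)<.13)&(abs(P[...,1]-.2575)<.045)&(z>.105)&(z<.125); print("tube",rects("scene",p,P,m,15))
q=P[m]; print(np.polyfit(q[:,0],q[:,2],1))
E
```

```text
lin [ -32.5 -535.2   78.4] twist z -0.124 tilt [-0.0022  0.0012 -1.    ] t 18.85 w 0.039988201507158566 j6 -1.1659262260351155
tube [(np.int32(37), [0.4331, 0.2542, 0.1232], [434.2, 254.6], [17.7, 22.6], 8.3), (np.int32(789), [0.5534, 0.2596, 0.1218], [540.7, 258.4], [56.1, 168.3], 82.8)]
[-0.01105841  0.12792538]
```

Request:
{"fn": "move_arm", "kwargs": {
  "plan": [
    {"grip": 0.35, "linear": [-1, -15, 0], "twist": [0, 0, 0]},
    {"grip": 0.35, "linear": [-3, -45, 0], "twist": [0, 0, -0.02]},
    {"grip": 0.35, "linear": [-6, -85, 0], "twist": [0, 0, -0.04]},
    {"grip": 0.35, "linear": [-8, -125, 0], "twist": [0, 0, -0.06]},
    {"grip": 0.35, "linear": [-11, -165, 0], "twist": [0, 0, -0.08]},
    {"grip": 0.35, "linear": [-13, -205, 0], "twist": [0, 0, -0.1]},
    {"grip": 0.35, "linear": [-15, -245, 0], "twist": [0, 0, -0.124]},
    {"grip": 0.35, "linear": [-18, -285, 0], "twist": [0, 0, -0.124]}
  ]
}}

```text
time: 19.7
tcp_pos: [0.5268, -0.0287, 0.1098]
tcp_rot: [0.137, -3.135, -0.001]
contact_force: [0.9, 0.5, -8.5]
gripper_width: 0.0402
grasp_force: 30.0
```

```bash
python3 - <<'E'
from h import *
move([.535,-.277,.035],np.radians(95))
E
```

```text
lin [  13.3 -248.1   74.7] twist z 0.0 tilt [ 3.5e-03  7.0e-04 -1.0e+00] t 19.7 w 0.04016721357339798 j6 -1.8143271266672145
```

Request:
{"fn": "move_arm", "kwargs": {
  "plan": [
    {"grip": 0.35, "linear": [2, -40, 0], "twist": [0, 0, 0]},
    {"grip": 0.35, "linear": [4, -85, 0], "twist": [0, 0, 0]},
    {"grip": 0.35, "linear": [7, -130, 0], "twist": [0, 0, 0]},
    {"grip": 0.35, "linear": [9, -175, 0], "twist": [0, 0, 0]},
    {"grip": 0.35, "linear": [12, -215, 10], "twist": [0, 0, 0]},
    {"grip": 0.35, "linear": [13, -240, 25], "twist": [0, 0, 0]},
    {"grip": 0.35, "linear": [13, -248, 40], "twist": [0, 0, 0]},
    {"grip": 0.35, "linear": [13, -248, 55], "twist": [0, 0, 0]}
  ]
}}

```text
time: 20.5
tcp_pos: [0.536, -0.2757, 0.0544]
tcp_rot: [0.133, -3.136, -0.003]
contact_force: [0.3, 0.6, -7.7]
gripper_width: 0.0398
grasp_force: 30.0
```

Request:
{"fn": "move_arm", "kwargs": {
  "plan": [
    {"grip": 0.35, "linear": [0, 0, 0], "twist": [0, 0, 0]},
    {"grip": 0.35, "linear": [0, 0, 0], "twist": [0, 0, 0]},
    {"grip": 0.35, "linear": [0, 0, 0], "twist": [0, 0, 0]},
    {"grip": 0.35, "linear": [0, 0, 0], "twist": [0, 0, 0]},
    {"grip": 0.35, "linear": [0, 0, 0], "twist": [0, 0, 0]},
    {"grip": 0.35, "linear": [0, 0, 0], "twist": [0, 0, 0]},
    {"grip": 0.35, "linear": [0, 0, 0], "twist": [0, 0, 0]},
    {"grip": 0.35, "linear": [0, 0, 0], "twist": [0, 0, 0]}
  ]
}}

```text
time: 21.3
tcp_pos: [0.5375, -0.2751, 0.0571]
tcp_rot: [-0.137, 3.139, -0.0]
contact_force: [-1.1, -0.6, -7.6]
gripper_width: 0.0396
grasp_force: 30.0
```

```bash
python3 - <<'E'
from h import *
move([.535,-.277,.035],np.radians(95))
p,d=manip.get_image("top");cv2.imwrite("pics/top4.png",cv2.resize(p[150:300,340:480],None,fx=4,fy=4))
E
```

```text
lin [ 2.7 -1.7 22.1] twist z -0.0 tilt [-1.e-04 -1.e-04 -1.e+00] t 21.3 w 0.03963529867173284 j6 -2.2198829781008627
```

View pics/top4.png

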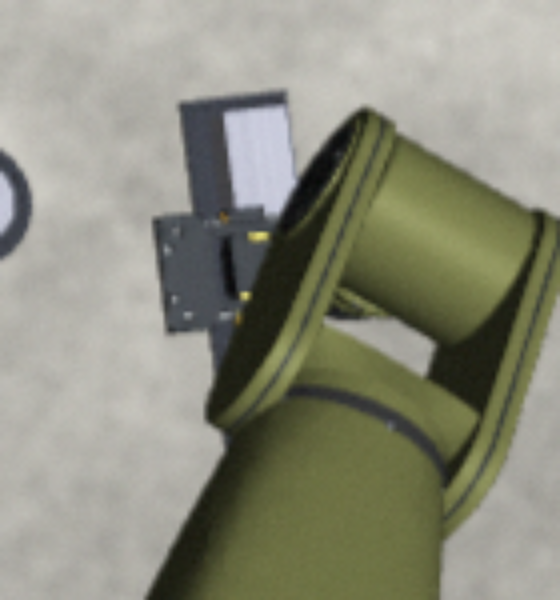

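Request:
{"fn": "move_arm", "kwargs": {
  "plan": [
    {"grip": 0.35, "linear": [2.5, -1.5, 8], "twist": [0, 0, 0]},
    {"grip": 0.35, "linear": [2.5, -1.5, 15], "twist": [0, 0, 0]},
    {"grip": 0.35, "linear": [2.5, -1.5, 19], "twist": [0, 0, 0]},
    {"grip": 0.35, "linear": [2.5, -1.5, 21.5], "twist": [0, 0, 0]},
    {"grip": 0.35, "linear": [2.5, -1.5, 22], "twist": [0, 0, 0]},
    {"grip": 0.35, "linear": [2.5, -1.5, 22], "twist": [0, 0, 0]},
    {"grip": 0.35, "linear": [2.5, -1.5, 22], "twist": [0, 0, 0]},
    {"grip": 0.35, "linear": [2.5, -1.5, 22], "twist": [0, 0, 0]}
  ]
}}

```text
time: 22.15
tcp_pos: [0.5352, -0.2768, 0.0351]
tcp_rot: [-0.137, 3.138, -0.0]
contact_force: [-1.1, 0.0, -6.0]
gripper_width: 0.0399
grasp_force: 30.0
```

Request:
{"fn": "move_arm", "kwargs": {
  "plan": [
    {"grip": 0.35, "linear": [0, 0, 0.6], "twist": [0, 0, 0]},
    {"grip": 0.35, "linear": [0, 0, 0.6], "twist": [0, 0, 0]},
    {"grip": 0.5, "linear": [0, 0, 0.6], "twist": [0, 0, 0]},
    {"grip": 0.7, "linear": [0, 0, 0.6], "twist": [0, 0, 0]},
    {"grip": 0.7, "linear": [0, 0, 0.6], "twist": [0, 0, 0]},
    {"grip": 0.7, "linear": [0, 0, 0.6], "twist": [0, 0, 0]},
    {"grip": 0.8, "linear": [0, 0, -10], "twist": [0, 0, 0]},
    {"grip": 1, "linear": [0, 0, -35], "twist": [0, 0, 0]}
  ]
}}

```text
time: 22.95
tcp_pos: [0.5336, -0.2758, 0.0684]
tcp_rot: [0.137, -3.135, -0.004]
contact_force: [-0.3, -0.6, -0.5]
gripper_width: 0.0773
grasp_force: 0.0
```

Request:
{"fn": "move_arm", "kwargs": {
  "plan": [
    {"grip": 1, "linear": [0, 0, -40], "twist": [0, 0, 0]},
    {"grip": 1, "linear": [0, 0, -80], "twist": [0, 0, 0]},
    {"grip": 1, "linear": [30, 0, -110], "twist": [0, 0, 0]},
    {"grip": 1, "linear": [70, 0, -120], "twist": [0, 0, 0]},
    {"grip": 1, "linear": [110, -30, -120], "twist": [0, 0, 0]},
    {"grip": 1, "linear": [140, -65, -120], "twist": [0, 0, 0]},
    {"grip": 1, "linear": [160, -100, -120], "twist": [0, 0, 0]},
    {"grip": 1, "linear": [180, -130, -120], "twist": [0, 0, 0]}
  ]
}}

```text
time: 23.75
tcp_pos: [0.3661, -0.4237, 0.1915]
tcp_rot: [-0.136, 3.137, -0.003]
contact_force: [0.3, 0.3, -0.1]
gripper_width: 0.0953
grasp_force: 0.0
```

```bash
python3 - <<'E'
from h import *
p,d=manip.get_image("top");cv2.imwrite("pics/top5.png",cv2.resize(p[150:320,230:480],None,fx=3,fy=3));P=cloud("top",d); z=P[...,2]
for nm,c,w,v in(("block",(.588,.109),.05,.045),("collar",(.586,-.088),.05,.045),("hex",(.4375,.0235),.04,.04),("tube",(.535,-.277),.13,.05)):
    m=(abs(P[...,0]-c[0])<w)&(abs(P[...,1]-c[1])<v)&(z>.025)&(z<.055); print(nm,rects("top",p,P,m,15))
s=manip.state();print(s["time"],s["tcp_pos"],s["gripper_width"])
E
```

```text
block [(np.int32(440), [0.5884, 0.1078, 0.0368], [588.7, 108.1], [54.5, 53.9], 81.8)]
collar [(np.int32(361), [0.5837, -0.0881, 0.0369], [584.1, -87.9], [52.4, 52.1], 89.8)]
hex [(np.int32(171), [0.4393, 0.025, 0.0331], [439.3, 24.4], [37.5, 35.9], 74.2)]
tube [(np.int32(1351), [0.5345, -0.2749, 0.0422], [535.6, -276.4], [200.6, 42.4], 4.8)]
23.8 [ 0.36404864 -0.42749791  0.19149861] 0.09494721800366021
```

View pics/top5.png

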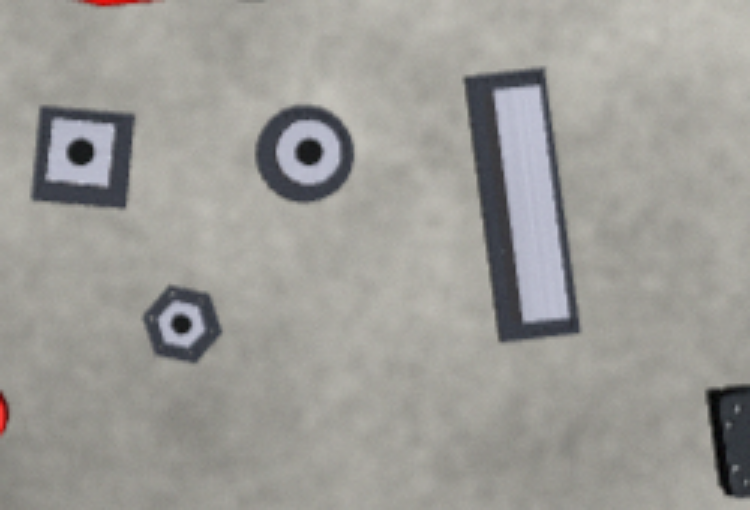

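All four parts lie flat and roughly centred in their nests: block (80,152), collar (308,152), boss (181,324), tube (532,205). The measured heights match.

Request:
{"fn": "move_arm", "kwargs": {
  "plan": [
    {"grip": 1, "linear": [0, 0, 0]},
    {"grip": 1, "linear": [0, 0, 0]},
    {"grip": 1, "linear": [0, 0, 0]},
    {"grip": 1, "linear": [0, 0, 0]},
    {"grip": 1, "linear": [0, 0, 0]},
    {"grip": 1, "linear": [0, 0, 0]},
    {"grip": 1, "linear": [0, 0, 0]},
    {"grip": 1, "linear": [0, 0, 0]}
  ]
}}

```text
invalid input
```

```bash
python3 -c "
from rig import manip
print(manip.hand_in())"
```

```text
the job is handed in; nothing more can be done
None
```

The job is handed in after about 24 s: the last camera check, just before, showed the boss, collar, block and tube flat in their own nests and within about 3 mm of centre; the pliers and hammer were never approached, and the hand-in returned no verdict.

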